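# Hang the vial carrier on the drying stand and tug-test it

### The arm

A 6-joint arm with a two-finger parallel gripper is mounted at the origin on a cart in front of the work surface, level with it; the furniture and walls round the work are solid. World frame = base frame: x ahead of the robot, y to its left, z up, the work surface at z = 0. Lengths are in m, angles in rad, forces in N, time in s.
With the tool pointing down it reaches from about 0.3 to 1 m from the base axis. Payload 5.1 kg.
Tool frame: the origin (TCP) lies at the very end of the fingers, on their centre line; the grasp point (between the pads) lies 19 mm behind it; z points along the fingers, y is the line along which they close (so a half turn about z gives the same grasp; the last joint's range is limited). The gripper opens to 95 mm and grips with 3 to 60 N. Pads are 20 mm wide; open, the fingers measure 119 mm over their backs; the gripper's body (75 mm by 180 mm) begins 59 mm behind the grasp point.
Start: joints at [1.155, 0.124, 1.65, -0, 1.367, -0.083], TCP at [0.212, 0.614, 0.215] pointing down, gripper open.
Joint ranges: [-2.61, 2.61], [-1.02, 2.33], [0.03, 2.71], [-1.35, 4.49], [0.32, 2.68], [-2.91, 2.91]. Speed limits (rad/s): [2.57, 2.57, 3.14, 3.14, 3.14, 3.14].

### API

Orientations are given as a 3x3 rotation matrix whose columns are the frame's x, y, z axes.
In Python, from workcell import robot gives the robot as it stands.
- The arm moves only by the tool send_rows, never from a script. Its arguments are lists of equal length, an entry for each row: "jaw": the finger opening in mm, from 0 to 95.1; "translation": the shift along the tool's x, y, z in mm, a list of three; "rotation": the turn, a rotation vector about the tool's x, y, z in rad, a list of three. In form: {"jaw": [jaw, ...], "translation": [[dx, dy, dz], ...], "rotation": [[wx, wy, wz], ...]}. A call has exactly 8 rows; each row shifts and turns the commanded pose from where the row before left it, along the tool's axes as they then stand; what a row does not reach is not made up. A row lasts 1/8 s, in which the tool goes at most 62.5 mm and 10.7 degrees, less where a joint would pass 70% of its speed; a pose out of reach is approached as far as the arm can. A call is refused whole if a number of a shift passes 62.5 or a number of a turn 0.188, either way. A call with a gripper value outside its range is refused whole. The fingers move at their own pace and stop on an object; the grip force is fixed at half the most. Time passes only in rows, so rows that do not move let the fingers close, or fill a call up. It gives the time, the measured TCP pose, the force, the opening and the grip force at its end, in the units of the state.
- robot.sense(): the state, without advancing time (a new reading comes with each control period).
- robot.get_image(name): name is "side" or "top"; returns the picture (480x640x3 uint8, red, green, blue); there is no depth.
- robot.camera_params(name): a dict with "vertical_fov" (degrees; the focal length in pixels is half the picture's height over the tangent of half this angle, whatever the lens; pixels are square), "cx", "cy" (the principal point, pixels), "world_to_cam" (4x4, takes a point from world to camera coordinates). Camera axes: x right, y down, z forward; pixel columns grow to the right and rows downward; lengths in m; the calibration is good to about 2 mm. A picture is of the moment at which its call begins. camera_params takes no time and is no camera call.
- robot.close_job(): hands the job in; it is judged then, once.
Trained networks look in the newest picture that a camera, given by its name, has taken for a name from the list of things; names that differ only in an ending like _2 or _b are one class to them, and where a whole thing is asked for, a point or a joint stands for the part that bears it (a point fixed in the world has none). Each returns a list of dicts, best first, with "p" (0 to 1); they miss things now and then, are a little off and sometimes report something else, mostly with a low value. They report only what shows in the picture. A call takes as long as a camera call.
- robot.boxes_of(name, camera): "position" ([column, row] in pixels, amid what is visible of it).
- robot.mark_of(name, camera): "position" ([column, row] in pixels: a listed point, or the origin of a listed thing).
The state is a dict: "time_s": time; "joints": joint angles; "joint_velocities": joint speeds; "joint_efforts": joint torques, N m; "eef_pos": TCP position; "ee_rot": TCP orientation; "ft_force": force on the tool from outside, world axes, zero at the start; "wrist_torque": the same for the moment, N m; "grip_width": finger opening in m; "finger_force": force on a finger pad.
Only numpy, scipy, OpenCV 4.12 (cv2) and the standard library are available. Lean on these libraries where they do the work, as an engineer would, in place of code of your own. Each camera call takes 0.05 s, during which the arm holds its last target. There are 200 camera calls.

### The job

Lift the vial carrier by the black grip of its bail and hang it on the drying stand, with the bail's bar down in the bottom of the V of both hooks. Before letting go, keep hold of the grip and tug gently straight down with about 5 N for half a second to confirm that both hooks hold it, never loading the hooks with more than 15 N; then let go and leave it hanging still. Do not drop or tip the carrier or disturb the things standing around.

Things in the scene. Friction and masses are not known exactly. Their poses are not given: they have to be found in the camera images.
- carrier: Loose vial carrier, 0.25-0.47 kg. White block 56 (x) x 156 (y) x 22 mm with five vials fixed in it (tops 40 mm up). Two upright steel straps (3 x 20 mm, y = +-75 mm) carry a round steel bar, 8 mm diameter, along y, axis 160 mm above the underside; a black grip sits in its middle; window below the bar is open along x. Starts upright. Origin: centre of underside, z up. Hangs either way round.
- bar (a point): Middle of the carrier's bar = centre of the black grip, 14 (x) x 44 (y) x 16 (z) mm; bare bar on both sides from 22 to 73 mm off centre. 160 mm above the carrier's underside; axes as the carrier's.
- stand: Metal drying stand fixed on the bench: base plate 170 mm wide (y), x -50 to +100 mm, 8 mm thick; two posts 12 x 16 mm at x = +80, y = +-48 mm, 270 mm high; one hook on each, pointing to the stand's -x, roughly at the robot. Origin on the bench below the middle of the hook seats; x from hook tips to posts, y along the line of the hooks, z up. Yaw at most 0.3 rad.
- seat (a point): Middle between the bottoms of the two hooks' Vs when the hook beam is at its TOP setting: there the axis of a seated bar lies 250 mm above the bench. The beam with both hooks is clamped somewhere from 0 to 25 mm BELOW that, differently each time and not reported: find the height by feel. x and y are true. Axes as the stand's.
- lip (a point): Front end of the hooks (at y = +-48 mm), midway, beam at its top setting: 24 mm in front of (-x) and 13 mm above point seat (top of the lips). Each hook is an 8 mm steel rod: 45-degree V, rear flank ending 16 mm behind the seat, then level to the post, its top 9 mm above the seated axis (a bar lying there is not seated). Each hook yields downward on a 2000 N/m spring, 12 mm at most.
- mug: White mug with handle, 79x113x95 mm, bystander; origin under its centre.
- beaker: Small clear beaker, 53x53x68 mm, bystander; origin under its centre.
- tumbler: Beige tumbler, 72x72x133 mm, bystander; origin under its centre.
- column: Thin steel chromatography column lying flat, 16x188x14 mm, bystander.

How it is judged:
On the way, in this order (a step that is already met when the one before it is completed fails the run):
1. the carrier is lifted off the bench in the fingers (height (world z) of carrier above 0.05 m and contact force between the fingers and carrier above 2 N and contact force between carrier and stand below 0.3 N), for 0.2 s.
2. with the bar seated in both hooks and the fingers still holding the grip, the carrier is tugged down: the hooks together carry more than 6 N (its weight is at most 4.6 N) (x of bar in the frame of seat between -0.007 and 0.007 m and y of bar in the frame of seat between -0.016 and 0.016 m and z of bar in the frame of seat between -0.035 and 0.005 m and angle between the y axis of bar and the y axis of seat, either way round below 0.12 rad and contact force between the fingers and carrier above 2 N and contact force between carrier and stand above 6 N), for 0.3 s.
At the end, for the whole second after the job is handed in: The carrier hangs released and at rest on both hooks: bar centre within 7 mm (stand x) and 16 mm (stand y) of the seat point and from 35 mm below to 5 mm above it, bar within 0.12 rad of the line of the hooks, the stand carrying it (more than 1.5 N), carrier within 0.15 rad of upright (x of bar in the frame of seat between -0.007 and 0.007 m and y of bar in the frame of seat between -0.016 and 0.016 m and z of bar in the frame of seat between -0.035 and 0.005 m and angle between the y axis of bar and the y axis of seat, either way round below 0.12 rad and contact force between carrier and stand above 1.5 N and contact force between the fingers and carrier below 0.05 N and angle between carrier's own z axis and vertical below 0.15 rad and linear speed of carrier below 0.03 m/s and angular speed of carrier below 0.4 rad/s); the robot touches nothing.
It fails at once if the carrier is dropped: in the air with neither the fingers nor the stand holding it (height (world z) of carrier above 0.03 m and contact force between the fingers and carrier below 0.02 N and contact force between carrier and stand below 0.02 N).
It fails at once if the carrier loads the stand with more than 15 N (contact force between carrier and stand above 15 N).
It fails at once if the carrier is tipped by more than 0.5 rad (angle between carrier's own z axis and vertical above 0.5 rad).
It fails at once if a bystander is moved by more than 30 mm (distance of any of mug, beaker, tumbler, column from where it was at the start of the episode above 0.03 m).
It also fails if it takes over 54 s, if anything falls off the work surface, if the arm or the gripper's body presses on something with over 40 N, if the wrist force passes 120 N, or if a joint passes its speed limit or range.

## Working session

There is one attempt and no reset: what is moved stays moved. The work goes in short steps, Python scripts to look and compute and a tool call to move; the robot and the scene stay as the last step left them, time stands still between calls to the robot, and variables do not carry over. Pictures are saved under pics/ and viewed, at most 10 in all, crops included, and the job is handed in when it is done.

Besides the shell and the picture viewer there is one more tool, called after "Emit:" in YAML: its name, and indented under it one key for each argument. send_rows: Moves the arm, as the interface text tells. Its arguments: {"type":"object","properties":{"jaw":{"type":"array","items":{"type":"number"}},"translation":{"type":"array","items":{"type":"array","items":{"type":"number"}}},"rotation":{"type":"array","items":{"type":"array","items":{"type":"number"}}}},"required":["jaw","translation","rotation"]}

```bash
mkdir -p pics; cat > h.py <<'E'
import numpy as np, cv2
from workcell import robot
def ray(cam,px):
    c=robot.camera_params(cam); f=240/np.tan(np.radians(c["vertical_fov"])/2)
    T=np.array(c["world_to_cam"]); R=T[:3,:3]; o=-R.T@T[:3,3]
    d=R.T@np.array([(px[0]-c["cx"])/f,(px[1]-c["cy"])/f,1]); return o,d/np.linalg.norm(d)
def onz(cam,px,z):
    o,d=ray(cam,px); return o+d*(z-o[2])/d[2]
def proj(cam,p):
    c=robot.camera_params(cam); f=240/np.tan(np.radians(c["vertical_fov"])/2)
    q=(np.array(c["world_to_cam"])@np.r_[p,1])[:3]; return np.array([c["cx"]+f*q[0]/q[2],c["cy"]+f*q[1]/q[2]])
def tri(p1,p2):
    o1,d1=ray("side",p1);o2,d2=ray("top",p2)
    s=np.linalg.lstsq(np.c_[d1,-d2],o2-o1,rcond=None)[0]
    a,b=o1+d1*s[0],o2+d2*s[1]; return (a+b)/2,np.linalg.norm(a-b)
E
python3 - <<'E'
from h import *
np.set_printoptions(precision=3,suppress=True)
for c in("side","top"):
    cv2.imwrite(f"pics/{c}0.png",robot.get_image(c)[:,:,::-1])
    print(c,-np.array(robot.camera_params(c)["world_to_cam"])[:3,:3].T@np.array(robot.camera_params(c)["world_to_cam"])[:3,3])
M={}
for n in("carrier","bar","stand","seat","lip","mug","beaker","tumbler","column"):
    for c in("side","top"):
        r=robot.mark_of(n,c)[:2]; print(n,c,[(np.round(x["position"]),round(x["p"],2)) for x in r])
        if r: M[n,c]=r[0]["position"]
    if (n,"side") in M and (n,"top") in M: print("   ",*tri(M[n,"side"],M[n,"top"]))
print(robot.sense())
E
```

```text
side [0.694 0.646 1.042]
top [ 0.372 -0.016  1.377]
carrier side [(array([347., 156.]), 0.69), (array([344., 201.]), 0.66)]
carrier top []
bar side [(array([347., 154.]), 0.93)]
bar top [(array([450., 300.]), 0.87)]
    [ 0.472 -0.272  0.159] 0.00710833001865962
stand side [(array([370., 324.]), 0.69)]
stand top [(array([293., 290.]), 0.76), (array([411., 220.]), 0.18)]
    [ 0.493  0.072 -0.012] 0.0027425213791393522
seat side []
seat top [(array([281., 278.]), 0.56), (array([356., 218.]), 0.27)]
lip side []
lip top [(array([281., 287.]), 0.61)]
mug side [(array([269., 236.]), 0.78)]
mug top [(array([412., 218.]), 0.92)]
    [ 0.679 -0.215 -0.019] 0.006570180714574914
beaker side [(array([275., 277.]), 0.74)]
beaker top [(array([357., 217.]), 0.75), (array([281., 276.]), 0.57)]
    [ 0.677 -0.081 -0.006] 0.0003324035779920711
tumbler side [(array([263., 192.]), 0.76)]
tumbler top [(array([460., 219.]), 0.66)]
    [ 0.675 -0.327  0.016] 0.0014414750789092231
column side [(array([349., 438.]), 0.89)]
column top [(array([195., 249.]), 0.64)]
    [0.587 0.309 0.004] 0.001426940436546517
{'time_s': 1.0, 'joints': array([ 1.155,  0.124,  1.65 , -0.   ,  1.367, -0.083]), 'joint_velocities': array([-0.001,  0.002,  0.002,  0.002,  0.001, -0.002]), 'joint_efforts': array([  0.001, -41.758, -36.024,   0.078,   0.043,   0.   ]), 'eef_pos': array([0.212, 0.614, 0.215]), 'ee_rot': array([[-0.945,  0.327,  0.   ],
       [ 0.327,  0.945,  0.   ],
       [-0.   ,  0.   , -1.   ]]), 'ft_force': array([ 0.29 , -0.009,  0.097]), 'wrist_torque': array([-0.023,  0.003,  0.027]), 'finger_force': 0.0, 'grip_width': 0.09525708833143871}
```

View pics/side0.png

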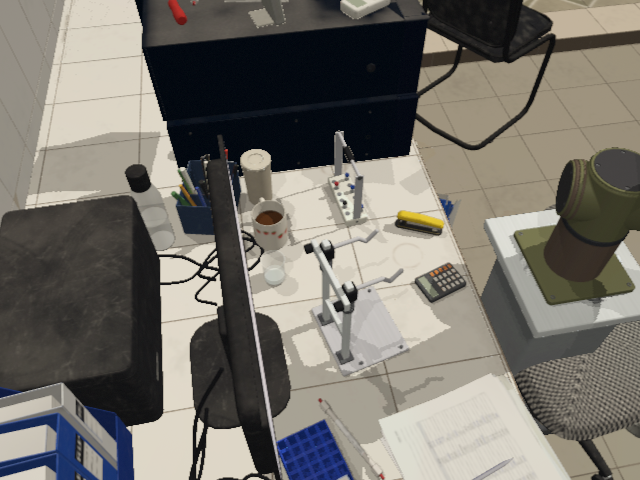

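View pics/top0.png

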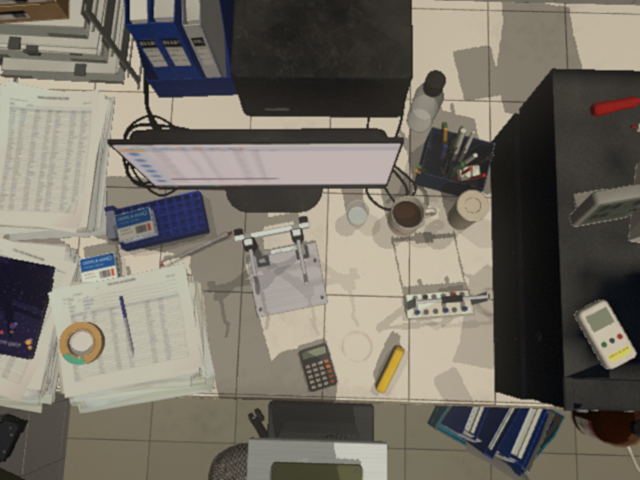

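```bash
python3 - <<'E'
import cv2
t=cv2.imread("pics/top0.png")[205:335,225:325]; u=cv2.imread("pics/top0.png")[255:335,395:500]
s=cv2.imread("pics/side0.png")[120:270,300:420]
a=cv2.resize(t,None,fx=4,fy=4,interpolation=2); b=cv2.resize(u,None,fx=3.8,fy=3.8,interpolation=2)
c=cv2.copyMakeBorder(b,0,520-b.shape[0],0,400-b.shape[1],0)if b.shape[1]<400 else b
import numpy as np
cv2.imwrite("pics/c1.png",np.hstack([a,c[:520]]))
s=cv2.imread("pics/side0.png")[125:375,300:420]
cv2.imwrite("pics/c2.png",cv2.resize(s[:150],None,fx=4,fy=4,interpolation=2))
E
```

```text
(no output)
```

View pics/c1.png

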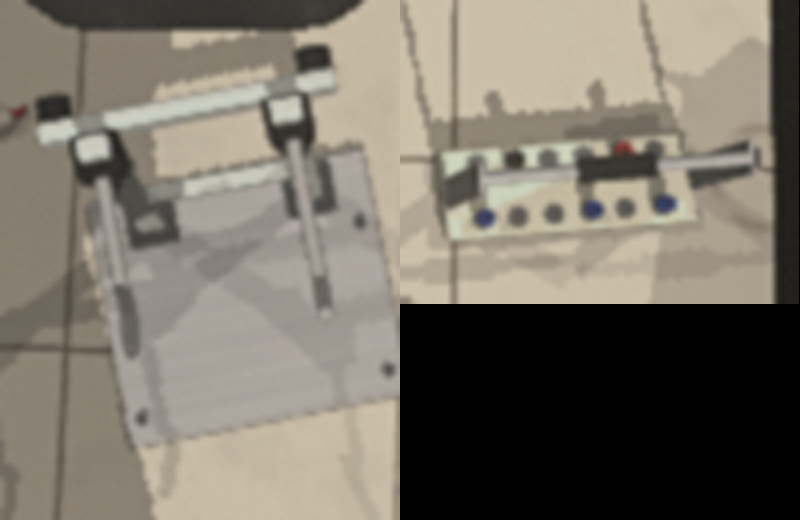

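View pics/c2.png

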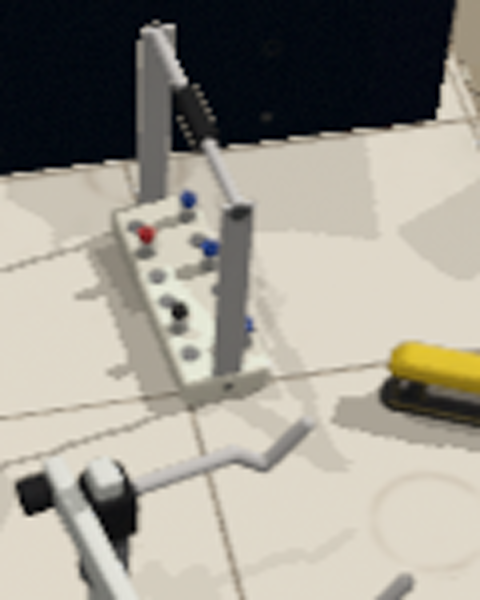

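```bash
python3 - <<'E'
from h import *
from scipy.optimize import least_squares
np.set_printoptions(precision=4,suppress=True)
# carrier: x,y,yaw (bias bar z=.16)
C=[((0,.075,.16),"top",(416.6,302.4)),((0,-.075,.16),"top",(487.6,296.1)),((0,0,.16),"top",(452.4,298.7)),
((0,-.075,.16),"side",(338.2,133.2)),((0,.075,.16),"side",(359.5,177)),((0,0,.16),"side",(348.7,153)),((0,0,.16),"side",(347,154)),((0,0,.16),"top",(450,300)),
((-.028,-.078,.022),"top",(395+298/3.8,255+218/3.8)),((-.028,.078,.022),"top",(395+47/3.8,255+240/3.8))]
S=[((-.05,.085,.008),"top",(258.75,316.75)),((-.05,-.085,.008),"top",(325.5,304)),((.1,-.085,.008),"top",(315,242)),
((.08,.048,.27),"top",(248.75,242)),((.08,-.048,.27),"top",(296.75,232)),
((-.022,.048,.26),"top",(257.5,293)),((-.022,-.048,.26),"top",(306.25,283.25)),
((-.022,-.048,.26),"side",(377.5,230.5)),((0,-.048,.2387),"side",(366,240.7)),((-.022,.048,.26),"side",(401,270))]
def P(p,q,dz):
    c,s=np.cos(p[2]),np.sin(p[2]); z=q[2]-(p[3] if dz and abs(q[2]-.25)<.012 else 0)
    return np.array([p[0]+c*q[0]-s*q[1],p[1]+s*q[0]+c*q[1],z])
for D,x0,dz in((C,[.47,-.27,0,0],0),(S,[.5,.07,0,.01],1)):
    f=lambda p:np.ravel([proj(c,P(p,q,dz))-m for q,c,m in D])
    r=least_squares(f,x0,loss="soft_l1"); print(r.x); print(f(r.x).reshape(-1,2).T)
E
```

```text
[ 0.4709 -0.2746  0.1178  0.    ]
[[-0.5591 -0.6957 -0.9014  0.2375 -0.0061 -0.0951  1.6049  1.4986  0.2751
  -0.1935]
 [-0.3325 -0.3579  0.2025 -0.8975 -1.1347  0.3375 -0.6625 -1.0975 -0.0138
   0.1558]]
[0.4952 0.0798 0.2148 0.0087]
[[-2.1899  1.9778  0.9601 -0.7047 -0.1924  0.3176 -0.0085 -0.0672 -0.1695
   0.8401]
 [-0.1608 -0.7642 -0.186  -1.0112  0.0388  0.269   0.9562 -0.3564  0.3353
  -0.0676]]
```

Emit:
send_rows:
  jaw: [60,60,60,60,60,60,60,60]
  translation:
    - [0,0,-13]
    - [0,0,-13]
    - [0,0,-13]
    - [0,0,-13]
    - [0,0,-13]
    - [0,0,-13]
    - [0,0,-13]
    - [0,0,-13]
  rotation:
    - [0,0,0.14]
    - [0,0,0.14]
    - [0,0,0.14]
    - [0,0,0.14]
    - [0,0,0.14]
    - [0,0,0.14]
    - [0,0,0.14]
    - [0,0,0.14]

```text
time_s: 2.0
eef_pos: [0.2124, 0.6143, 0.3191]
ee_rot: [[-0.113, 0.994, -0.0], [0.994, 0.113, -0.0], [-0.0, -0.0, -1.0]]
ft_force: [0.1, 1.6, -0.7]
grip_width: 0.0598
finger_force: 0.0
```

Emit:
send_rows:
  jaw: [60,60,60,60,60,60,60,60]
  translation:
    - [-57,9.5,0]
    - [-57,9.5,0]
    - [-57,9.5,0]
    - [-57,9.5,0]
    - [-57,9.5,0]
    - [-57,9.5,0]
    - [-57,9.5,0]
    - [-57,9.5,0]
  rotation:
    - [0,0,0]
    - [0,0,0]
    - [0,0,0]
    - [0,0,0]
    - [0,0,0]
    - [0,0,0]
    - [0,0,0]
    - [0,0,0]

```text
time_s: 3.0
eef_pos: [0.3416, 0.1688, 0.3189]
ee_rot: [[-0.118, 0.993, 0.001], [0.993, 0.118, 0.0], [0.0, 0.001, -1.0]]
ft_force: [0.6, -0.3, 0.7]
grip_width: 0.0604
finger_force: 0.0
```

Emit:
send_rows:
  jaw: [60,60,60,60,60,60,60,60]
  translation:
    - [-60,10,0]
    - [-60,10,0]
    - [-60,10,0]
    - [-60,10,0]
    - [-60,10,0]
    - [-60,10,0]
    - [-60,10,0]
    - [-36,6,0]
  rotation:
    - [0,0,0]
    - [0,0,0]
    - [0,0,0]
    - [0,0,0]
    - [0,0,0]
    - [0,0,0]
    - [0,0,0]
    - [0,0,0]

```text
time_s: 4.0
eef_pos: [0.4708, -0.2761, 0.3183]
ee_rot: [[-0.116, 0.993, -0.0], [0.993, 0.116, 0.0], [0.0, -0.0, -1.0]]
ft_force: [0.6, 0.4, 0.5]
grip_width: 0.0601
finger_force: 0.0
```

Emit:
send_rows:
  jaw: [60,60,60,60,60,60,60,60]
  translation:
    - [0,0,15]
    - [0,0,20]
    - [0,0,20]
    - [0,0,20]
    - [0,0,20]
    - [0,0,15]
    - [0,0,0]
    - [0,0,0]
  rotation:
    - [0,0,0]
    - [0,0,0]
    - [0,0,0]
    - [0,0,0]
    - [0,0,0]
    - [0,0,0]
    - [0,0,0]
    - [0,0,0]

```text
time_s: 5.0
eef_pos: [0.4711, -0.2738, 0.2094]
ee_rot: [[-0.118, 0.993, 0.001], [0.993, 0.118, -0.001], [-0.001, 0.001, -1.0]]
ft_force: [-0.8, 0.3, 0.6]
grip_width: 0.0602
finger_force: 0.0
```

```bash
python3 - <<'E'
from h import *
t=robot.get_image("top")[240:340,380:510,::-1]; s=robot.get_image("side")[70:230,280:420,::-1]
f=lambda a,w:cv2.resize(a,(w,int(a.shape[0]*w/a.shape[1])),interpolation=2)
a,b=f(t,400),f(s,400); a=cv2.copyMakeBorder(a,0,b.shape[0]-a.shape[0],0,0,0); cv2.imwrite("pics/g.png",np.hstack([a,b]))
print(robot.mark_of("bar","top")[:1],robot.mark_of("bar","side")[:1],robot.sense()["eef_pos"], proj("side",robot.sense()["eef_pos"]),proj("top",robot.sense()["eef_pos"]))
E
```

```text
[{'position': [451.3, 296.4], 'p': 0.76}] [{'position': [346.4, 155.0], 'p': 0.87}] [ 0.47111711 -0.27380673  0.20966819] [349.3124744 136.9122385] [456.31101229 296.93327614]
```

View pics/g.png

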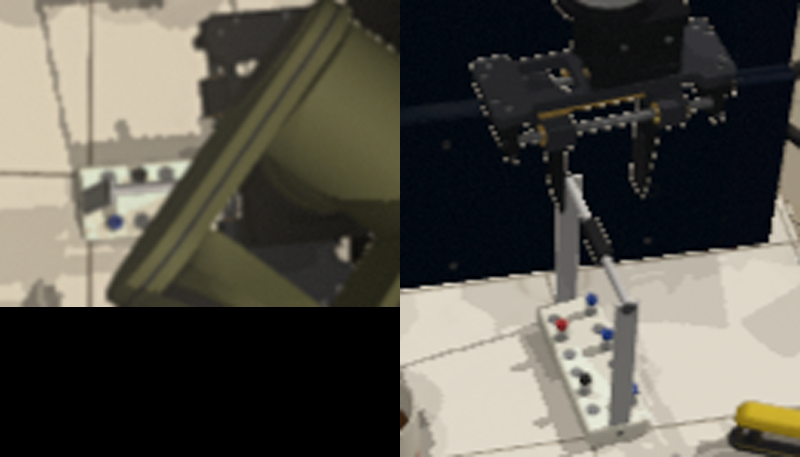

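Emit:
send_rows:
  jaw: [60,60,60,60,60,60,60,60]
  translation:
    - [0,0,15]
    - [0,0,15]
    - [0,0,15]
    - [0,0,12]
    - [0,0,8]
    - [0,0,4]
    - [0,0,0]
    - [0,0,0]
  rotation:
    - [0,0,0]
    - [0,0,0]
    - [0,0,0]
    - [0,0,0]
    - [0,0,0]
    - [0,0,0]
    - [0,0,0]
    - [0,0,0]

```text
time_s: 6.2
eef_pos: [0.471, -0.2737, 0.1403]
ee_rot: [[-0.118, 0.993, 0.001], [0.993, 0.118, -0.001], [-0.001, 0.001, -1.0]]
ft_force: [0.0, -0.1, -1.1]
grip_width: 0.0602
finger_force: 0.0
```

Emit:
send_rows:
  jaw: [50,40,30,24,20,14,8,5]
  translation:
    - [0,0,0]
    - [0,0,0]
    - [0,0,0]
    - [0,0,0]
    - [0,0,0]
    - [0,0,0]
    - [0,0,0]
    - [0,0,0]
  rotation:
    - [0,0,0]
    - [0,0,0]
    - [0,0,0]
    - [0,0,0]
    - [0,0,0]
    - [0,0,0]
    - [0,0,0]
    - [0,0,0]

```text
time_s: 7.2
eef_pos: [0.4706, -0.2734, 0.1396]
ee_rot: [[-0.118, 0.993, -0.0], [0.993, 0.118, 0.0], [0.0, -0.0, -1.0]]
ft_force: [-0.4, -0.7, -0.3]
grip_width: 0.0139
finger_force: 30.0
```

Emit:
send_rows:
  jaw: [5,5,5,5,5,5,5,5]
  translation:
    - [0,0,-5]
    - [0,0,-15]
    - [0,0,-25]
    - [0,0,-30]
    - [0,0,-30]
    - [0,0,-25]
    - [0,0,-15]
    - [0,0,-5]
  rotation:
    - [0,0,0]
    - [0,0,0]
    - [0,0,0]
    - [0,0,0]
    - [0,0,0]
    - [0,0,0]
    - [0,0,0]
    - [0,0,0]

```text
time_s: 8.2
eef_pos: [0.4709, -0.2736, 0.291]
ee_rot: [[-0.118, 0.993, 0.001], [0.993, 0.118, -0.001], [-0.001, 0.001, -1.0]]
ft_force: [0.0, -0.3, -3.1]
grip_width: 0.014
finger_force: 30.0
```

```bash
python3 - <<'E'
from h import *
s=robot.sense(); R=s["ee_rot"]; p=s["eef_pos"]
u=np.array([np.cos(.215),np.sin(.215),0]); g=np.array([.495,.0798,p[2]])-.085*u
print(s["ft_force"],p,R.T@(g-p)*1000, np.arctan2(R[1,1],R[0,1]))
E
```

```text
[ 0.04418749 -0.33272534 -3.06829758] [ 0.47094449 -0.27363378  0.29098639] [339.91182861 -19.10156431  -0.43004939] 0.11800632579258699
```

Emit:
send_rows:
  jaw: [5,5,5,5,5,5,5,5]
  translation:
    - [6,-0.5,0]
    - [14,-1,0]
    - [22,-1.5,0]
    - [28,-1.5,0]
    - [30,-2,0]
    - [32,-2,0]
    - [32,-2,0]
    - [32,-2,0]
  rotation:
    - [0,0,0]
    - [0,0,0]
    - [0,0,0]
    - [0,0,0]
    - [0,0,0]
    - [0,0,0]
    - [0,0,0]
    - [0,0,0]

```text
time_s: 9.2
eef_pos: [0.4341, -0.078, 0.2891]
ee_rot: [[-0.118, 0.993, -0.0], [0.993, 0.118, 0.001], [0.001, -0.0, -1.0]]
ft_force: [-0.0, 0.0, -2.4]
grip_width: 0.0136
finger_force: 30.0
```

Emit:
send_rows:
  jaw: [5,5,5,5,5,5,5,5]
  translation:
    - [32,-2,0]
    - [32,-2,0]
    - [28,-1.5,0]
    - [22,-1,0]
    - [16,0,0]
    - [10,0,0]
    - [4,0,0]
    - [0,0,0]
  rotation:
    - [0,0,0]
    - [0,0,0]
    - [0,0,-0.02]
    - [0,0,-0.02]
    - [0,0,-0.02]
    - [0,0,-0.02]
    - [0,0,-0.017]
    - [0,0,0]

```text
time_s: 10.2
eef_pos: [0.4096, 0.0617, 0.2896]
ee_rot: [[-0.214, 0.977, -0.0], [0.977, 0.214, -0.0], [-0.0, -0.0, -1.0]]
ft_force: [-0.6, -0.4, -3.5]
grip_width: 0.0143
finger_force: 30.0
```

```bash
python3 - <<'E'
from h import *
np.set_printoptions(precision=4,suppress=True)
t=robot.get_image("top")[200:340,210:350,::-1]; s=robot.get_image("side")[120:340,300:470,::-1]
f=lambda a,w:cv2.resize(a,(w,int(a.shape[0]*w/a.shape[1])),interpolation=2)
a,b=f(t,400),f(s,400); a=cv2.copyMakeBorder(a,0,b.shape[0]-a.shape[0],0,0,0); cv2.imwrite("pics/h.png",np.hstack([a,b]))
s=robot.sense(); R=s["ee_rot"]; p=s["eef_pos"];g=np.array([.495,.0798,p[2]])
print(s["ft_force"],p,R.T@(g-p)*1000, np.arctan2(R[1,1],R[0,1]))
for n in("bar","seat","lip"):
  for c in("top","side"):print(n,c,[(x["position"],x["p"])for x in robot.mark_of(n,c)[:2]])
print(proj("side",p+[0,0,.0204]),proj("side",[.495,.0798,.25]),proj("top",[.495,.0798,.25]))
E
```

```text
[ 0.5151  0.3039 -2.3379] [0.4098 0.0613 0.2896] [-0.0783 87.1665 -0.0119] 0.21431995534427142
bar top []
bar side [([426.9, 220.1], 0.92)]
seat top [([280.5, 275.4], 0.59)]
seat side []
lip top [([278.8, 287.8], 0.75)]
lip side []
[426.4825 217.1749] [378.1711 253.7586] [280.188  277.8707]
```

View pics/h.png

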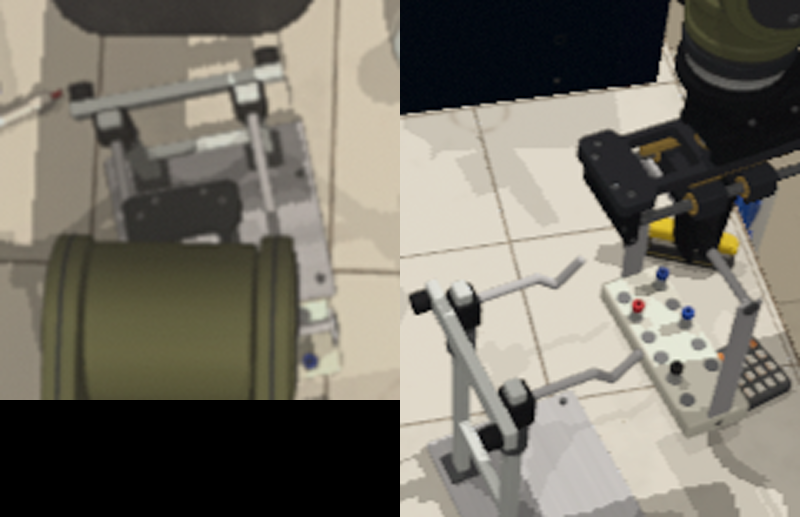

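Emit:
send_rows:
  jaw: [5,5,5,5,5,5,5,5]
  translation:
    - [0,5,0]
    - [0,12,0]
    - [0,17,0]
    - [0,19,0]
    - [0,17,0]
    - [0,12,0]
    - [0,5,0]
    - [0,0,0]
  rotation:
    - [0,0,0]
    - [0,0,0]
    - [0,0,0]
    - [0,0,0]
    - [0,0,0]
    - [0,0,0]
    - [0,0,0]
    - [0,0,0]

```text
time_s: 11.6
eef_pos: [0.4949, 0.0803, 0.2895]
ee_rot: [[-0.213, 0.977, -0.001], [0.977, 0.213, -0.0], [0.0, -0.001, -1.0]]
ft_force: [0.1, -1.1, -3.1]
grip_width: 0.0137
finger_force: 30.0
```

Emit:
send_rows:
  jaw: [5,5,5,5,5,5,5,5]
  translation:
    - [0,0,6]
    - [0,0,10]
    - [0,0,12]
    - [0,0,11]
    - [0,0,7]
    - [0,0,4]
    - [0,0,2]
    - [0,0,0]
  rotation:
    - [0,0,0]
    - [0,0,0]
    - [0,0,0]
    - [0,0,0]
    - [0,0,0]
    - [0,0,0]
    - [0,0,0]
    - [0,0,0]

```text
time_s: 12.6
eef_pos: [0.4949, 0.0802, 0.2379]
ee_rot: [[-0.213, 0.977, 0.0], [0.977, 0.213, 0.0], [-0.0, 0.0, -1.0]]
ft_force: [-0.4, -0.4, -3.0]
grip_width: 0.014
finger_force: 30.0
```

```bash
python3 - <<'E'
from h import *
np.set_printoptions(precision=4,suppress=True)
t=robot.get_image("top")[200:340,210:350,::-1]; s=robot.get_image("side")[170:340,310:440,::-1]
f=lambda a,w:cv2.resize(a,(w,int(a.shape[0]*w/a.shape[1])),interpolation=2)
a,b=f(t,350),f(s,450); a=cv2.copyMakeBorder(a,0,b.shape[0]-a.shape[0],0,0,0); cv2.imwrite("pics/i.png",np.hstack([a,b]))
s=robot.sense(); R=s["ee_rot"]; p=s["eef_pos"];g=np.array([.495,.0798,p[2]])
print(s["ft_force"],p,R.T@(g-p)*1000, np.arctan2(R[1,1],R[0,1]))
print(robot.mark_of("bar","side")[:1],proj("side",p+[0,0,.0204]))
E
```

```text
[ 0.0418  0.4537 -3.3764] [0.495  0.0802 0.2381] [-0.413  -0.1383 -0.0001] 0.2150277438564184
[{'position': [377.2, 255.9], 'p': 0.78}] [378.5649 251.0442]
```

View pics/i.png

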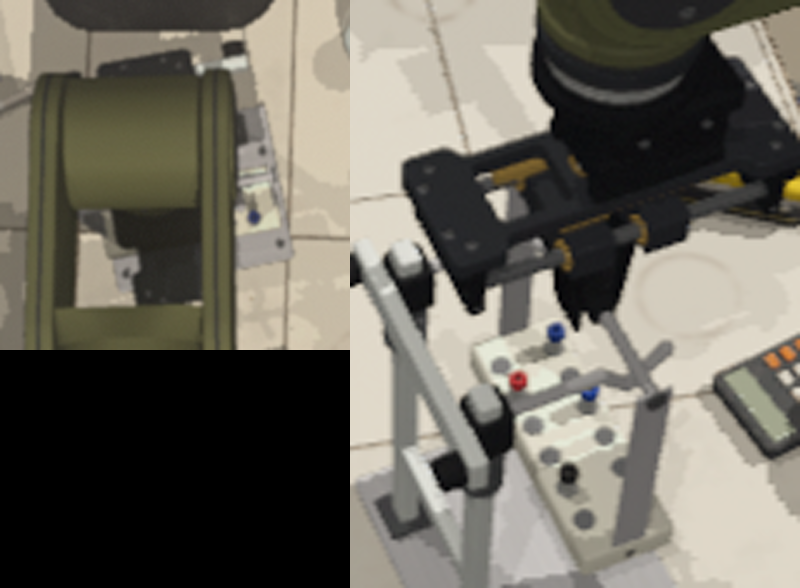

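Emit:
send_rows:
  jaw: [5,5,5,5,5,5,5,5]
  translation:
    - [0,0,1]
    - [0,0,1]
    - [0,0,1]
    - [0,0,1]
    - [0,0,1]
    - [0,0,1]
    - [0,0,1]
    - [0,0,0]
  rotation:
    - [0,0,0]
    - [0,0,0]
    - [0,0,0]
    - [0,0,0]
    - [0,0,0]
    - [0,0,0]
    - [0,0,0]
    - [0,0,0]

```text
time_s: 13.75
eef_pos: [0.4947, 0.0802, 0.2305]
ee_rot: [[-0.213, 0.977, -0.0], [0.977, 0.213, -0.0], [0.0, -0.0, -1.0]]
ft_force: [-0.3, -0.4, -3.3]
grip_width: 0.0138
finger_force: 30.0
```

Emit:
send_rows:
  jaw: [5,5,5,5,5,5,5,5]
  translation:
    - [0,0,0.5]
    - [0,0,0.5]
    - [0,0,0.5]
    - [0,0,0.5]
    - [0,0,0.5]
    - [0,0,0]
    - [0,0,0]
    - [0,0,0]
  rotation:
    - [0,0,0]
    - [0,0,0]
    - [0,0,0]
    - [0,0,0]
    - [0,0,0]
    - [0,0,0]
    - [0,0,0]
    - [0,0,0]

```text
time_s: 14.75
eef_pos: [0.4948, 0.0802, 0.2282]
ee_rot: [[-0.213, 0.977, 0.0], [0.977, 0.213, 0.0], [-0.0, 0.0, -1.0]]
ft_force: [0.2, 0.5, -2.7]
grip_width: 0.014
finger_force: 30.0
```

Separate calls now, checking the force after each.

Emit:
send_rows:
  jaw: [5,5,5,5,5,5,5,5]
  translation:
    - [0,0,0.5]
    - [0,0,0.5]
    - [0,0,0.5]
    - [0,0,0.5]
    - [0,0,0]
    - [0,0,0]
    - [0,0,0]
    - [0,0,0]
  rotation:
    - [0,0,0]
    - [0,0,0]
    - [0,0,0]
    - [0,0,0]
    - [0,0,0]
    - [0,0,0]
    - [0,0,0]
    - [0,0,0]

```text
time_s: 15.75
eef_pos: [0.4948, 0.0802, 0.2262]
ee_rot: [[-0.213, 0.977, 0.0], [0.977, 0.213, 0.0], [-0.0, 0.0, -1.0]]
ft_force: [-0.5, 0.7, -2.6]
grip_width: 0.0137
finger_force: 30.0
```

Emit:
send_rows:
  jaw: [5,5,5,5,5,5,5,5]
  translation:
    - [0,0,0.5]
    - [0,0,0.5]
    - [0,0,0.5]
    - [0,0,0.5]
    - [0,0,0]
    - [0,0,0]
    - [0,0,0]
    - [0,0,0]
  rotation:
    - [0,0,0]
    - [0,0,0]
    - [0,0,0]
    - [0,0,0]
    - [0,0,0]
    - [0,0,0]
    - [0,0,0]
    - [0,0,0]

```text
time_s: 16.75
eef_pos: [0.4949, 0.0802, 0.2243]
ee_rot: [[-0.213, 0.977, 0.0], [0.977, 0.213, 0.0], [-0.0, 0.0, -1.0]]
ft_force: [-0.5, -0.1, -1.1]
grip_width: 0.0135
finger_force: 30.0
```

Emit:
send_rows:
  jaw: [5,5,5,5,5,5,5,5]
  translation:
    - [0,0,0.5]
    - [0,0,0.5]
    - [0,0,0]
    - [0,0,0]
    - [0,0,0]
    - [0,0,0]
    - [0,0,0]
    - [0,0,0]
  rotation:
    - [0,0,0]
    - [0,0,0]
    - [0,0,0]
    - [0,0,0]
    - [0,0,0]
    - [0,0,0]
    - [0,0,0]
    - [0,0,0]

```text
time_s: 17.75
eef_pos: [0.495, 0.0802, 0.2233]
ee_rot: [[-0.213, 0.977, 0.0], [0.977, 0.213, 0.0], [-0.0, 0.0, -1.0]]
ft_force: [-0.2, -0.3, 2.3]
grip_width: 0.014
finger_force: 30.0
```

```bash
python3 -c "
from h import *
import time
F=[]
for i in range(4):
    robot.get_image('side'); F.append(np.r_[robot.sense()['ft_force'],robot.sense()['wrist_torque']])
print(np.round(np.mean(F,0),2),np.round(np.std(F,0),2),robot.sense()['eef_pos'])"
```

```text
[ 0.07  0.47  1.62  0.01 -0.04  0.09] [0.61 0.75 0.44 0.02 0.02 0.01] [0.4949183  0.08020211 0.22325764]
```

Emit:
send_rows:
  jaw: [5,5,5,5,5,5,5,5]
  translation:
    - [0,0,0.4]
    - [0,0,0.4]
    - [0,0,0]
    - [0,0,0]
    - [0,0,0]
    - [0,0,0]
    - [0,0,0]
    - [0,0,0]
  rotation:
    - [0,0,0]
    - [0,0,0]
    - [0,0,0]
    - [0,0,0]
    - [0,0,0]
    - [0,0,0]
    - [0,0,0]
    - [0,0,0]

```text
time_s: 18.95
eef_pos: [0.4949, 0.0802, 0.2225]
ee_rot: [[-0.213, 0.977, 0.0], [0.977, 0.213, -0.0], [-0.0, 0.0, -1.0]]
ft_force: [0.1, 0.5, 3.5]
grip_width: 0.0139
finger_force: 30.0
```

```bash
python3 -c "
from h import *
F=[]
for i in range(4):
    robot.get_image('side'); F.append(np.r_[robot.sense()['ft_force'],robot.sense()['wrist_torque']])
print(np.round(np.mean(F,0),2),np.round(np.std(F,0),2),robot.sense()['eef_pos'])"
```

```text
[-0.1   0.24  4.28 -0.03  0.01  0.08] [0.55 0.42 0.45 0.01 0.02 0.03] [0.49487785 0.08020332 0.22241966]
```

Emit:
send_rows:
  jaw: [5,5,5,5,5,5,5,5]
  translation:
    - [0,0,0.2]
    - [0,0,0]
    - [0,0,0]
    - [0,0,0]
    - [0,0,0]
    - [0,0,0]
    - [0,0,0]
    - [0,0,0]
  rotation:
    - [0,0,0]
    - [0,0,0]
    - [0,0,0]
    - [0,0,0]
    - [0,0,0]
    - [0,0,0]
    - [0,0,0]
    - [0,0,0]

```text
time_s: 20.15
eef_pos: [0.4949, 0.0802, 0.2223]
ee_rot: [[-0.213, 0.977, 0.0], [0.977, 0.213, 0.0], [-0.0, 0.0, -1.0]]
ft_force: [-0.7, 0.3, 4.6]
grip_width: 0.0138
finger_force: 30.0
```

Emit:
send_rows:
  jaw: [5,5,5,5,5,5,5,5]
  translation:
    - [0,0,-0.3]
    - [0,0,-0.4]
    - [0,0,-0.4]
    - [0,0,0]
    - [0,0,0]
    - [0,0,0]
    - [0,0,0]
    - [0,0,0]
  rotation:
    - [0,0,0]
    - [0,0,0]
    - [0,0,0]
    - [0,0,0]
    - [0,0,0]
    - [0,0,0]
    - [0,0,0]
    - [0,0,0]

```text
time_s: 21.15
eef_pos: [0.4947, 0.0802, 0.2231]
ee_rot: [[-0.213, 0.977, -0.0], [0.977, 0.213, -0.0], [0.0, -0.0, -1.0]]
ft_force: [0.6, 0.0, 2.8]
grip_width: 0.0139
finger_force: 30.0
```

Emit:
send_rows:
  jaw: [5,5,5,5,16,18,22,28]
  translation:
    - [0,0,-0.4]
    - [0,0,0]
    - [0,0,0]
    - [0,0,0]
    - [0,0,0]
    - [0,0,0]
    - [0,0,0]
    - [0,0,0]
  rotation:
    - [0,0,0]
    - [0,0,0]
    - [0,0,0]
    - [0,0,0]
    - [0,0,0]
    - [0,0,0]
    - [0,0,0]
    - [0,0,0]

```text
time_s: 22.15
eef_pos: [0.4947, 0.0802, 0.2235]
ee_rot: [[-0.213, 0.977, -0.0], [0.977, 0.213, -0.0], [0.0, -0.0, -1.0]]
ft_force: [0.1, -0.3, -0.0]
grip_width: 0.0264
finger_force: 0.0
```

Emit:
send_rows:
  jaw: [34,40,44,44,44,44,44,44]
  translation:
    - [0,0,0]
    - [0,0,0]
    - [0,0,0]
    - [0,0,0]
    - [0,0,0]
    - [0,0,0]
    - [0,0,0]
    - [0,0,0]
  rotation:
    - [0,0,0]
    - [0,0,0]
    - [0,0,0]
    - [0,0,0]
    - [0,0,0]
    - [0,0,0]
    - [0,0,0]
    - [0,0,0]

```text
time_s: 23.15
eef_pos: [0.4948, 0.0802, 0.2237]
ee_rot: [[-0.213, 0.977, -0.0], [0.977, 0.213, 0.0], [0.0, -0.0, -1.0]]
ft_force: [-0.1, -0.3, -0.8]
grip_width: 0.0441
finger_force: 0.0
```

Emit:
send_rows:
  jaw: [44,44,44,44,44,44,44,44]
  translation:
    - [0,0,-5]
    - [0,0,-10]
    - [0,0,-15]
    - [0,0,-20]
    - [0,0,-20]
    - [0,0,-20]
    - [0,0,-20]
    - [0,0,-10]
  rotation:
    - [0,0,0]
    - [0,0,0]
    - [0,0,0]
    - [0,0,0]
    - [0,0,0]
    - [0,0,0]
    - [0,0,0]
    - [0,0,0]

```text
time_s: 24.15
eef_pos: [0.4952, 0.0802, 0.3457]
ee_rot: [[-0.213, 0.977, 0.002], [0.977, 0.213, 0.0], [-0.0, 0.002, -1.0]]
ft_force: [0.5, -0.7, 0.4]
grip_width: 0.0438
finger_force: 0.0
```

```bash
python3 - <<'E'
from h import *
np.set_printoptions(precision=4,suppress=True)
s=robot.get_image("side")[140:350,310:440,::-1]
cv2.imwrite("pics/j.png",cv2.resize(s,None,fx=2.8,fy=2.8,interpolation=2))
s=robot.sense(); print(s["ft_force"],s["eef_pos"],s["grip_width"])
print(robot.mark_of("bar","side")[:1],proj("side",[.495,.0798,.243]))
E
```

```text
[0.0023 0.2401 0.4346] [0.4955 0.0803 0.3465] 0.04397795986201665
[{'position': [374.9, 256.2], 'p': 0.57}] [377.8781 256.1211]
```

View pics/j.png

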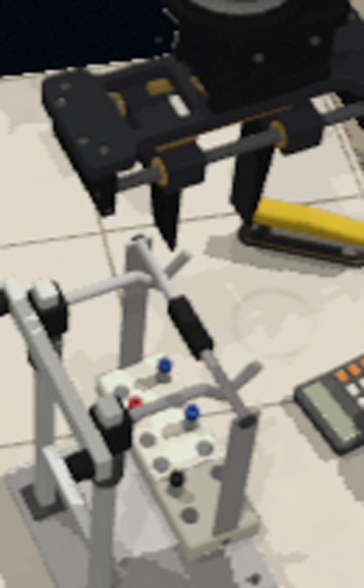

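Emit:
send_rows:
  jaw: [44,44,44,44,44,44,44,44]
  translation:
    - [0,0,-5]
    - [0,0,-5]
    - [0,0,0]
    - [0,0,0]
    - [0,0,0]
    - [0,0,0]
    - [0,0,0]
    - [0,0,0]
  rotation:
    - [0,0,0]
    - [0,0,0]
    - [0,0,0]
    - [0,0,0]
    - [0,0,0]
    - [0,0,0]
    - [0,0,0]
    - [0,0,0]

```text
time_s: 25.25
eef_pos: [0.4948, 0.0802, 0.3537]
ee_rot: [[-0.213, 0.977, 0.0], [0.977, 0.213, 0.0], [0.0, 0.0, -1.0]]
ft_force: [0.3, -0.6, 0.3]
grip_width: 0.0443
finger_force: 0.0
```

Emit:
send_rows:
  jaw: [44,44,44,44,44,44,44,44]
  translation:
    - [0,0,0]
    - [0,0,0]
    - [0,0,0]
    - [0,0,0]
    - [0,0,0]
    - [0,0,0]
    - [0,0,0]
    - [0,0,0]
  rotation:
    - [0,0,0]
    - [0,0,0]
    - [0,0,0]
    - [0,0,0]
    - [0,0,0]
    - [0,0,0]
    - [0,0,0]
    - [0,0,0]

```text
time_s: 26.25
eef_pos: [0.4948, 0.0802, 0.3537]
ee_rot: [[-0.213, 0.977, -0.0], [0.977, 0.213, -0.0], [-0.0, -0.0, -1.0]]
ft_force: [0.0, -0.5, -0.1]
grip_width: 0.0442
finger_force: 0.0
```

```bash
python3 - <<'E'
from h import *
d=[]
a=None
for i in range(8):
    b=robot.get_image("side")[250:350,330:420].astype(int)
    if a is not None: d.append(round(float(np.abs(b-a).mean()),2))
    a=b
print(d); print(robot.close_job())
E
```

```text
[0.27, 0.26, 0.27, 0.27, 0.27, 0.27, 0.27]
the job is handed in; nothing more can be done
None
```

The carrier hangs still and released in both hooks; before letting go I tugged it down with about 4.5–5 N (hook load estimated at about 8 N), and I handed the job in at about 27 s, with no verdict returned.

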